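Lay a standing culture flask down against the tray's back wall

ROBOT

A 7-joint arm with a two-finger parallel gripper is mounted at the origin on the work surface. World frame = base frame: x ahead of the robot, y to its left, z up, the work surface at z = 0. Lengths are in m, angles in rad, forces in N, time in s.
With the tool pointing down it reaches from about 0.35 to 0.9 m from the base axis. Payload 8.1 kg.
Tool frame: the origin (TCP) lies at the very end of the fingers, on their centre line; the grasp point (between the pads) lies 19 mm behind it (bot.hold_point_z is the distance from the TCP to the grasp point, in m); z points along the fingers, y is the line along which they close (so a half turn about z gives the same grasp; the last joint's range is limited). The gripper opens to 92 mm and grips with 3 to 60 N. Pads are 19 mm wide; open, the fingers measure 130 mm over their backs; the gripper's body (75 mm by 190 mm) begins 47 mm behind the grasp point.
Start: joints at [-1.393, 0.434, 0.025, 1.573, -0.012, 1.134, -0.075], TCP at [0.173, 0.601, 0.227] pointing down, gripper open.
Joint ranges: [-2.62, 2.62], [-0.44, 2.09], [-1.27, 1.32], [0.08, 2.57], [-1.32, 4.46], [0.12, 2], [-2.74, 2.74]. Speed limits (rad/s): [2.22, 2.22, 3.01, 3.01, 3.14, 3.14, 3.14].

INTERFACE

Orientations are given as a unit quaternion [x, y, z, w].
In Python, from workcell import bot, monitor, capture, camera_model gives the robot as it stands (bot), with the cameras as plain functions and the readings (monitor).
- The arm moves only by the shell command python3 jog.py 'ROWS' [FORCE]. ROWS is 1 to 8 rows, parted by semicolons, with the numbers parted by commas; each row has 7 numbers: dx, dy, dz in m, then a rotation vector rx, ry, rz in rad, then the finger opening in m; each row is the pose to reach, as a shift and turn from the pose commanded when the command began, along the tool's axes at that moment; what a row does not reach only later rows make up. A row lasts 1/8 s, in which the tool goes at most 0.0625 m and 0.188 rad, less where a joint would pass 70% of its speed; a pose out of reach is approached as far as the arm can. The fingers move at their own pace and stop on an object; FORCE is the grip in N (left out, the last holds). Time passes only in rows, so rows that do not move let the fingers close. It prints the time, the measured TCP pose, the force, the opening and the grip force at its end. Input that does not fit is refused with a message, and nothing moves.
- monitor.read_state(): the state, without advancing time (a new reading comes with each control period).
- capture(name): name is "scene" or "top"; returns the picture (384x512x3 uint8, red, green, blue); there is no depth.
- camera_model(name): a dict with "K" (3x3 intrinsics, pixels), "rvec" (rotation vector, rad) and "tvec" (3), from world to camera coordinates, as OpenCV has them. Camera axes: x right, y down, z forward; pixel columns grow to the right and rows downward; lengths in m; the calibration is good to about 2 mm. A picture is of the moment at which its call begins. camera_model takes no time and is no camera call.
- bot.finish_job(): hands the job in; it is judged then, once.
The state is a dict: "clock": time; "joints": joint angles; "joint_vel": joint speeds; "effort": joint torques, N m; "eef_pos": TCP position; "tcp_rot": TCP orientation; "wrist_force": force on the tool from outside, world axes, zero at the start; "torque": the same for the moment, N m; "width": finger opening in m; "grip_force": force on a finger pad.
Only numpy, scipy, OpenCV 4.12 (cv2) and the standard library are available. Lean on these libraries where they do the work, as an engineer would, in place of code of your own. Each camera call takes 0.05 s, during which the arm holds its last target. There are 200 camera calls.

TASK

One culture flask (teal cap) still stands on its end in the steel tray, between or beside the ones already laid down. With the fingers, tip it over towards the front of the tray and ease it down all the way, so that it lands gently on its flat growth face instead of falling, and finish with it pushed back until its base is square against the tray's raised back wall. Only touch and push it, with nothing but the fingers: do not grip, squeeze or lift it, and leave the other flasks and everything else on the bench where they are.

Things in the scene. Friction and masses are not known exactly. Their poses are not given: they have to be found in the camera images.
- flask: Clear flask to lay down, teal cap, 110 g, the only one standing. Body 38 thick (its x) x 84 wide (y) x 100 high (z), sloping shoulders up to 42 wide at 120, neck and cap; 150 high. Origin: centre of its base; z runs from base to cap. The flat growth face is its -x side, 19 from the origin, and faces the tray's front to within 0.12 rad at the start. Lying on it, the origin is 19 above the mat.
- flask_heel (a point): Middle of the flask's front bottom edge (base edge of the growth face), over which it tips. Pushed at the cap, the flask passes its balance point at a tilt of about 0.33 rad and then falls by itself unless something is in front of it; the mat holds its base fairly well (friction about 1).
- flask_cap (a point): Centre of the cap's top, 148 above the base. Cap 29 in diameter, 22 long. The neck leans 0.26 rad to the flask's +x, so the cap's front stands back from the plane of the growth face: by 11 at its lower rim (123 above the base), 17 at its top rim (144 above the base). So when the flask lies there is a gap of 11 to 17 under the cap, enough for a fingertip.
- tray: Fixed steel tray, 308 (x) x 328 (y), lined with a grippy blue mat (top 6 above the bench). Origin: centre of its underside; +x points to the back wall (the stop), 36 above the bench; front and side lips only 19 high. Three places, centres at y = -100, 0, +100: the standing flask and two lying ones in any order. Behind the standing flask's base 3 to 14 are free to the back wall.
- tray_stop (a point): Middle of the foot of the back wall's inner face, at mat level, 150 from the tray's origin. Axes as the tray's: x into the wall, z up.
- lying_a: A like flask with a blue cap, already lying on its growth face, base towards the back wall, cap to the front. Origin on its underside, 19 from its base end; its highest part (the cap) is 47 above the mat.
- lying_b: As lying_a.
- medium_bottle: Standing bottle, orange cap, 72 diameter, 165 high. Origin: centre of its underside.
- waste_beaker: Glass beaker, 84 diameter, 110 high. Origin: centre of its underside.
- tip_box: Blue and clear pipette-tip box, 85 x 118 x 92 high. Origin: centre of its underside.
- tube_a: 50 ml tube with a blue cap in the white rack, top 123 above the bench. Origin: its lower tip.
- tube_b: As tube_a.
- tube_c: As tube_a.
- spray_bottle: White spray bottle with red head, 74 diameter, 225 high. Origin: centre of its underside.

How it is judged:
By the outcome, as a careful person would: the job done as asked, in the order asked, and still so for the second after the job is handed in, with the robot touching nothing.
It also fails if it takes over 67 s, if anything falls off the work surface, if the arm or the gripper's body presses on something with over 40 N, if the wrist force passes 120 N, or if a joint passes its speed limit or range.

## Working session

There is one attempt and no reset: what is moved stays moved. The work goes in short steps, Python scripts to look and compute and a shell command to move; the robot and the scene stay as the last step left them, time stands still between calls to the robot, and variables do not carry over. Pictures are saved under pics/ and viewed, at most 13 in all, crops included, and the job is handed in when it is done.

```bash
mkdir -p pics; ls
python3 - <<'E'
from workcell import bot, monitor, capture, camera_model
import cv2,numpy as np
for n in("scene","top"):
    im=capture(n);cv2.imwrite(f"pics/{n}0.png",im[...,::-1])
    m=camera_model(n);R=cv2.Rodrigues(np.array(m["rvec"]))[0]
    print(n,np.round(m["K"],1).tolist(),"pos",np.round(-R.T@np.array(m["tvec"]).ravel(),3),np.round(R,2).tolist())
print(monitor.read_state(),bot.hold_point_z)
E
```

```text
jog.py
pics
workcell.py
scene [[485.2, 0.0, 252.6], [0.0, 485.2, 193.5], [0.0, 0.0, 1.0]] pos [ 1.698 -0.331  0.996] [[0.28, 0.96, -0.0], [0.57, -0.16, -0.81], [-0.78, 0.22, -0.59]]
top [[469.6, 0.0, 256.2], [0.0, 469.6, 185.7], [0.0, 0.0, 1.0]] pos [ 0.331 -0.005  1.829] [[-0.01, -1.0, -0.0], [-0.99, 0.01, -0.11], [0.11, 0.0, -0.99]]
{'clock': 0.1, 'joints': array([-1.39259496,  0.43515391,  0.0249717 ,  1.57397203, -0.01157442,
        1.13402117, -0.07509985]), 'joint_vel': array([ 0.00107578, -0.00481361,  0.00130236, -0.00231703, -0.00072954,
        0.00207611, -0.00201883]), 'effort': array([ 3.22345710e-03, -6.69125605e+01,  9.87973362e-01, -3.15145791e+01,
       -6.05481234e-02,  3.73491738e-02,  2.80654808e-05]), 'eef_pos': array([0.17313647, 0.60007322, 0.22603625]), 'tcp_rot': array([ 1.39967727e-01,  9.90155815e-01, -7.04621043e-04, -2.35226772e-05]), 'wrist_force': array([ 0.08185545, -0.22169264, -0.22522872]), 'torque': array([ 0.00766072, -0.05504318,  0.04421777]), 'grip_force': 0.0, 'width': 0.09191329036270356} 0.0188
```

View pics/scene0.png

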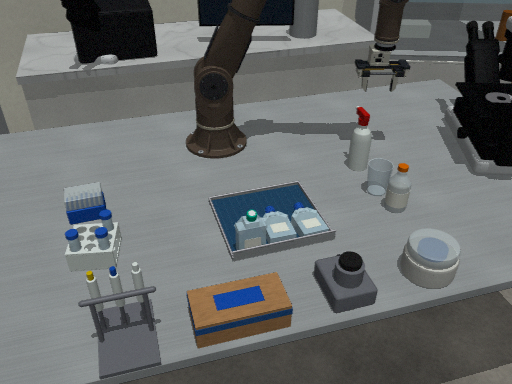

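View pics/top0.png

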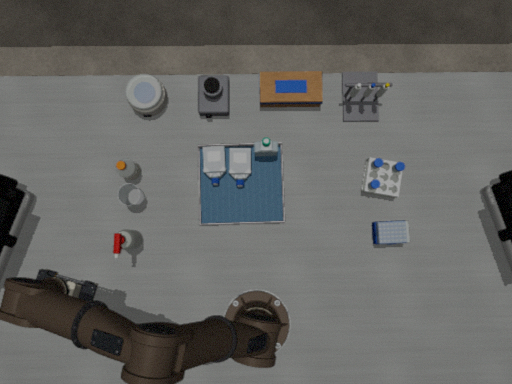

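The teal flask stands in the tray's right place: top image about (266,146), scene about (251,228). The back wall is the far side from the robot and the lying flasks are to its left. I'll enlarge both views.

Run:
```python
import cv2,numpy as np
t=cv2.imread("pics/top0.png")[135:230,190:295];s=cv2.imread("pics/scene0.png")[175:260,200:340]
f=lambda a,k:cv2.resize(a,None,fx=k,fy=k,interpolation=cv2.INTER_CUBIC)
cv2.imwrite("pics/tz.png",f(t,6));cv2.imwrite("pics/sz.png",f(s,5.5))
```

```text
(no output)
```

View pics/tz.png

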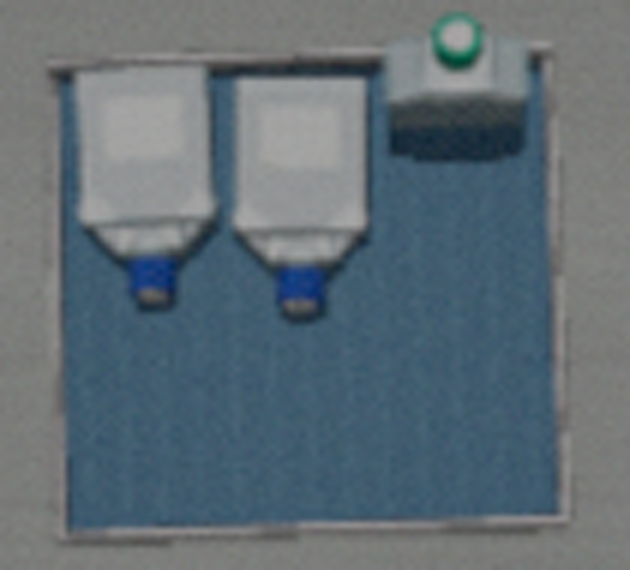

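View pics/sz.png

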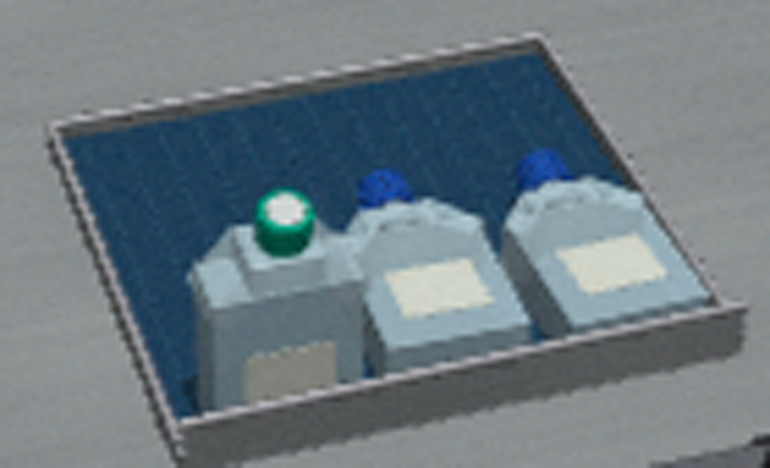

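```bash
cat > h.py <<'E'
from workcell import bot, monitor, capture, camera_model
import cv2,numpy as np
def cam(n):
    m=camera_model(n);R=cv2.Rodrigues(np.array(m["rvec"],float))[0];return np.array(m["K"]),R,np.array(m["tvec"],float).ravel()
def ray(n,uv):
    K,R,t=cam(n);d=R.T@np.linalg.inv(K)@np.array([uv[0],uv[1],1.]);return -R.T@t,d/np.linalg.norm(d)
def onz(n,uv,z):
    o,d=ray(n,uv);return o+d*(z-o[2])/d[2]
def tri(a,b):
    o1,d1=ray("scene",a);o2,d2=ray("top",b);s=np.linalg.lstsq(np.c_[d1,-d2],o2-o1,rcond=None)[0]
    p,q=o1+d1*s[0],o2+d2*s[1];return (p+q)/2,np.linalg.norm(p-q)
def proj(n,p):
    K,R,t=cam(n);q=K@(R@np.array(p)+t);return q[:2]/q[2]
def blob(im,lo,hi,box):
    h=cv2.cvtColor(im,cv2.COLOR_RGB2HSV);m=cv2.inRange(h,lo,hi);k=np.zeros_like(m);x0,y0,x1,y1=box;k[y0:y1,x0:x1]=m[y0:y1,x0:x1]
    ys,xs=np.nonzero(k);return xs.mean(),ys.mean(),len(xs),(xs.min(),ys.min(),xs.max(),ys.max())
E
python3 - <<'E'
from h import *
np.set_printoptions(precision=4,suppress=True)
T=lambda x,y:((x-2.5)/6+190,(y-2.5)/6+135)
S=lambda x,y:((x-2.2)/5.5+200,(y-2.2)/5.5+175)
for k,p in dict(FL=(68,530),FR=(558,518),BL=(63,70),BR=(548,64)).items(): print(k,onz("top",T(*p),.006))
for k,p,z in [("BLtop",(52,68),.036),("BRtop",(548,50),.036),("FLout",(64,535),.019),("FRout",(568,520),.019)]: print(k,onz("top",T(*p),z))
s=cv2.imread("pics/scene0.png")[...,::-1].copy();t=cv2.imread("pics/top0.png")[...,::-1].copy()
a=blob(s,(70,90,40),(95,255,255),(235,200,270,235));b=blob(t,(70,70,40),(95,255,255),(255,132,280,155));print(a,b)
print("cap side centroid",tri(a[:2],b[:2]))
print("cap top white",tri(S(287,210),T(460,38)))
for p in[(392,155),(522,160)]: print("heel edge",onz("top",T(*p),.006))
for p in[(390,100),(526,98)]: print("front z100",onz("top",T(*p),.106))
print("R front from scene lower-left base?",onz("scene",S(200,410),.006))
for nm,p in [("a",(153,297)),("b",(300,305))]: print(nm,"cap tip",onz("top",T(*p),.03))
print("lyingR right edge",onz("top",T(367,220),.044),onz("top",T(367,82),.044))
E
```

```text
FL [0.3828 0.2099 0.006 ]
FR [ 0.3881 -0.1065  0.006 ]
BL [0.6842 0.2146 0.006 ]
BR [ 0.6856 -0.104   0.006 ]
BLtop [0.6797 0.2181 0.036 ]
BRtop [ 0.689  -0.1025  0.036 ]
FLout [0.3793 0.2109 0.019 ]
FRout [ 0.3864 -0.1121  0.019 ]
(np.float64(250.94252873563218), np.float64(215.86206896551724), 87, (np.int64(246), np.int64(209), np.int64(257), np.int64(221))) (np.float64(265.4736842105263), np.float64(141.89473684210526), 38, (np.int64(262), np.int64(137), np.int64(269), np.int64(146)))
cap side centroid (array([ 0.6724, -0.0412,  0.1393]), np.float64(0.0015472078326593318))
cap top white (array([ 0.6741, -0.0416,  0.1516]), np.float64(0.0030439995473395343))
heel edge [ 0.626 -0.001  0.006]
heel edge [ 0.622  -0.0861  0.006 ]
front z100 [ 0.6443 -0.0003  0.106 ]
front z100 [ 0.6449 -0.0846  0.106 ]
R front from scene lower-left base? [ 0.6528 -0.0835  0.006 ]
a cap tip [0.531  0.1531 0.03  ]
b cap tip [0.5251 0.0587 0.03  ]
lyingR right edge [0.5779 0.0152 0.044 ] [0.6674 0.0146 0.044 ]
```

Measured: the tray's wall foot is at x≈0.686 and its yaw ≈0.015. The flask's growth face is at x≈0.643, y≈-0.042, with the cap centre at (0.674,-0.041), top 0.152, which agrees with the given sizes.

Plan:
1. Straddle the cap loosely, one finger in front and one behind.
2. Tip the flask with the rear finger.
3. Lower it on the front finger, with the tool pitched.
4. Push the cap back until the base meets the wall.

First I rise and travel.

```bash
python3 jog.py '0,0,-0.06,0,0,0,0.05;0,0,-0.11,0,0,0,0.05;-0.03,-0.04,-0.11,0,0,0.1,0.05;-0.07,-0.08,-0.11,0,0,0.2,0.05;-0.11,-0.12,-0.11,0,0,0.3,0.05;-0.15,-0.16,-0.11,0,0,0.4,0.05;-0.19,-0.20,-0.11,0,0,0.5,0.05;-0.23,-0.24,-0.11,0,0,0.6,0.05'; python3 jog.py '-0.06,-0.0,0,0,0,0.1,0.05;-0.12,-0.0,0,0,0,0.2,0.05;-0.18,0,0,0,0,0.3,0.05;-0.23,0,0,0,0,0.4,0.05;-0.28,0,0,0,0,0.5,0.05;-0.33,0,0,0,0,0.6,0.05;-0.38,0,0,0,0,0.68,0.05;-0.38,0,0,0,0,0.68,0.05' ; python3 -c "
from workcell import bot, monitor, capture, camera_model
from scipy.spatial.transform import Rotation as R
s=monitor.read_state();print(s['eef_pos'],R.from_quat(s['tcp_rot']).as_matrix().round(3),s['joints'].round(2))"
```

```text
clock: 1.1
eef_pos: [0.3282, 0.3043, 0.3366]
tcp_rot: [0.428, 0.904, -0.0, -0.0]
wrist_force: [1.0, 0.6, -0.8]
width: 0.0499
grip_force: 0.0
clock: 2.1
eef_pos: [0.5706, 0.0089, 0.3361]
tcp_rot: [0.706, 0.708, -0.001, 0.001]
wrist_force: [-0.5, 0.3, 0.6]
width: 0.0499
grip_force: 0.0
[0.57064868 0.00894731 0.33614233] [[-0.003  1.    -0.   ]
 [ 1.     0.003 -0.003]
 [-0.003 -0.    -1.   ]] [-0.59  0.3   0.66  1.57 -0.18  1.33  0.09]
```

```bash
python3 jog.py '-0.02,-0.03,0.05,-0.1,0,0,0.05;-0.05,-0.06,0.1,-0.25,0,0,0.05;-0.05,-0.06,0.15,-0.4,0,0,0.05;-0.05,-0.06,0.2,-0.55,0,0,0.05;-0.05,-0.06,0.24,-0.55,0,0,0.05;-0.05,-0.06,0.27,-0.55,0,0,0.05;-0.05,-0.06,0.27,-0.55,0,0,0.05' ; python3 -c "
from workcell import bot, monitor, capture, camera_model
from scipy.spatial.transform import Rotation as R
s=monitor.read_state();print(R.from_quat(s['tcp_rot']).as_matrix().round(3),s['joints'].round(2),s['wrist_force'])
import cv2
cv2.imwrite('pics/s1.png',cv2.resize(capture('scene')[130:260,170:340,::-1],None,fx=4.5,fy=4.5,interpolation=cv2.INTER_CUBIC))"
```

```text
clock: 2.98
eef_pos: [0.5266, -0.0076, 0.1398]
tcp_rot: [0.677, 0.69, 0.19, 0.171]
wrist_force: [0.8, 1.1, 0.9]
width: 0.05
grip_force: 0.0
[[-0.026  0.869  0.494]
 [ 0.999  0.012  0.031]
 [ 0.021  0.494 -0.869]] [-0.64  0.21  0.64  2.41 -1.25  0.14  1.19] [0.80112212 1.09030383 0.87024116]
```

View pics/s1.png

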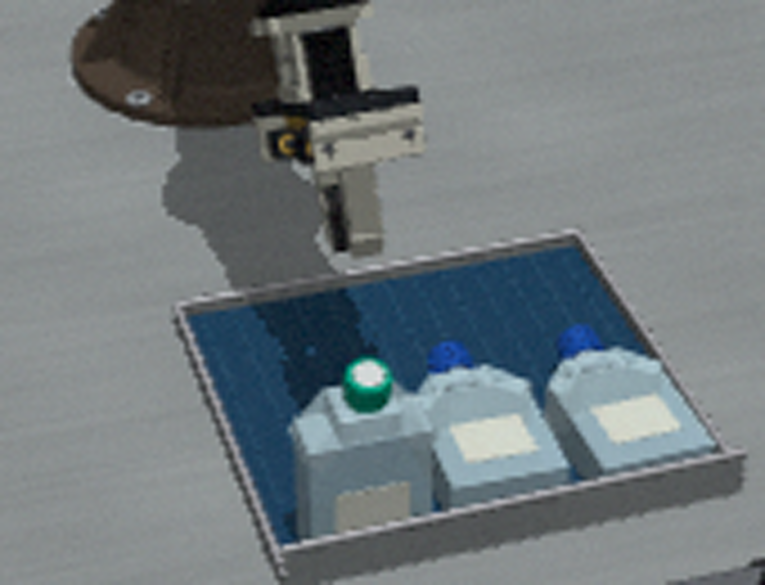

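The scene shows clean single-bar fingers, and nothing has been disturbed. At pitch 0.5 joints 5 and 6 are near their limits, so I try a milder pitch of about 0.38 there.

```bash
python3 jog.py '0,0,0,0.13,0,0,0.05;-0.02,-0.015,0.03,0.13,0,0,0.05;-0.036,-0.029,0.06,0.13,0,0,0.05;-0.036,-0.029,0.075,0.13,0,0,0.05;-0.036,-0.029,0.075,0.13,0,0,0.05' ; python3 -c "
from workcell import bot, monitor, capture, camera_model
from scipy.spatial.transform import Rotation as R
s=monitor.read_state();print(R.from_quat(s['tcp_rot']).as_matrix().round(3),s['joints'].round(2),s['wrist_force'])"
```

```text
clock: 3.65
eef_pos: [0.5393, -0.0423, 0.0593]
tcp_rot: [0.687, 0.701, 0.145, 0.125]
wrist_force: [-0.6, -0.3, 0.3]
width: 0.05
grip_force: 0.0
[[-0.024  0.927  0.375]
 [ 0.999  0.013  0.032]
 [ 0.025  0.376 -0.926]] [-0.28  0.41  0.36  2.32 -1.31  0.19  1.32] [-0.55848659 -0.26746156  0.33285791]
```

```bash
python3 jog.py '0,-0.008,0.013,0,0,0,0.05;0,-0.016,0.026,0,0,0,0.05;0,-0.016,0.026,0,0,0,0.05' ; python3 -c "
from workcell import bot, monitor, capture, camera_model
from scipy.spatial.transform import Rotation as R
s=monitor.read_state();print(R.from_quat(s['tcp_rot']).as_matrix().round(3),s['joints'].round(2),s['wrist_force'])
import cv2
cv2.imwrite('pics/s2.png',cv2.resize(capture('scene')[130:260,170:340,::-1],None,fx=4.5,fy=4.5,interpolation=cv2.INTER_CUBIC))"
```

```text
clock: 4.03
eef_pos: [0.5396, -0.0436, 0.0398]
tcp_rot: [0.688, 0.702, 0.14, 0.12]
wrist_force: [-0.3, 0.2, 1.1]
width: 0.0496
grip_force: 0.0
[[-0.025  0.932  0.361]
 [ 0.999  0.014  0.031]
 [ 0.024  0.362 -0.932]] [-0.14  0.44  0.19  2.31 -1.32  0.12  1.33] [-0.28604111  0.24714304  1.09368174]
```

View pics/s2.png

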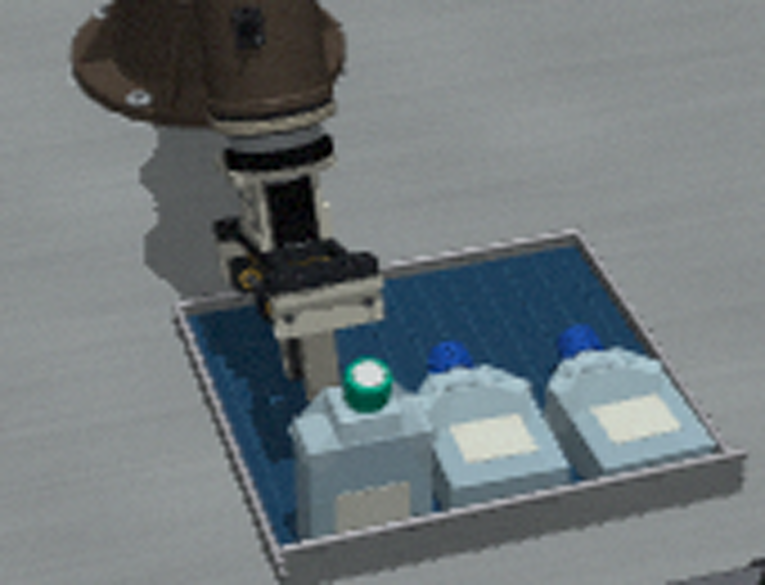

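The scene shows the tool pitched in front of the flask. Joints 5 and 6 sit at their limits here, so I'll use a pitch of about 0.2. The rim will then ease down along the inclined inner face of the front finger. Now back up to above the cap.

```bash
cat > d.py <<'E'
import sys
from h import *
from scipy.spatial.transform import Rotation as R
def delta(p,phi,yaw=.01):
    s=monitor.read_state();r=R.from_quat(s['tcp_rot']);y=np.array([np.cos(yaw),np.sin(yaw),0]);z=np.array([0,0,-1.])
    T=R.from_rotvec([0,0,0])
    t=R.from_euler('y',-phi)*R.from_matrix(np.c_[np.cross(y,z),y,z])
    print("pos",s['eef_pos'].round(4),"f",s['wrist_force'].round(2),"shift",(r.inv().apply(np.array(p)-s['eef_pos'])).round(4),"rot",(r.inv()*t).as_rotvec().round(3),"j",s['joints'].round(2))
if __name__=="__main__": delta([float(a) for a in sys.argv[1:4]],float(sys.argv[4]))
E
python3 jog.py '0,0.04,-0.04,0.05,0,0,0.05;0,0.06,-0.08,0.1,0,0,0.05;0,0.08,-0.13,0.2,0,0,0.05;0,0.1,-0.18,0.3,0,0,0.05;0,0.1,-0.22,0.36,0,0,0.05;0,0.1,-0.22,0.36,0,0,0.05'; python3 d.py .672 -.0415 .24 0
```

```text
clock: 4.82
eef_pos: [0.5546, -0.0494, 0.2848]
tcp_rot: [0.698, 0.716, 0.013, -0.003]
wrist_force: [0.7, -0.2, -0.8]
width: 0.0501
grip_force: 0.0
pos [ 0.5546 -0.0494  0.2848] f [ 0.72 -0.24 -0.76] shift [0.0039 0.117  0.0466] rot [ 0.014 -0.022  0.015] j [-0.74  0.39  1.05  1.72 -0.38  1.24  0.43]
```

```bash
python3 jog.py '0.004,0.05,0.0,0.014,-0.022,0.015,0.05;0.004,0.1,0.01,0.014,-0.022,0.015,0.05;0.004,0.117,0.03,0.014,-0.022,0.015,0.05;0.004,0.117,0.047,0.014,-0.022,0.015,0.05;0.004,0.117,0.047,0.014,-0.022,0.015,0.05'; python3 d.py .672 -.0415 .138 0
python3 - <<'E'
from h import *
t=capture("top");s=capture("scene")
a=t[130:170,230:300,::-1];b=s[140:260,210:310,::-1]
cv2.imwrite("pics/p3.png",np.hstack([cv2.resize(a,(420,560*420//980),interpolation=3),cv2.resize(b,(300,240),interpolation=3)]) if 0 else cv2.resize(b,None,fx=5,fy=5,interpolation=3)[:600])
b1=blob(t,(70,70,40),(95,255,255),(255,132,280,155));print(b1)
E
```

```text
clock: 5.45
eef_pos: [0.6684, -0.0403, 0.2336]
tcp_rot: [0.704, 0.71, -0.002, -0.004]
wrist_force: [0.4, 0.7, 0.4]
width: 0.05
grip_force: 0.0
pos [ 0.6684 -0.0403  0.2336] f [0.41 0.66 0.43] shift [-0.0015  0.0043  0.0955] rot [-0.007 -0.003 -0.   ] j [-0.56  0.65  0.94  1.48 -0.53  1.29  0.45]h.py:16: RuntimeWarning: Mean of empty slice.
  ys,xs=np.nonzero(k);return xs.mean(),ys.mean(),len(xs),(xs.min(),ys.min(),xs.max(),ys.max())
  ret = ret.dtype.type(ret / rcount)
Traceback (most recent call last):
  File "h.py", line 16, in blob
    ys,xs=np.nonzero(k);return xs.mean(),ys.mean(),len(xs),(xs.min(),ys.min(),xs.max(),ys.max())
                                                            ~~~~~~^^
ValueError: zero-size array to reduction operation minimum which has no identity
```

View pics/p3.png

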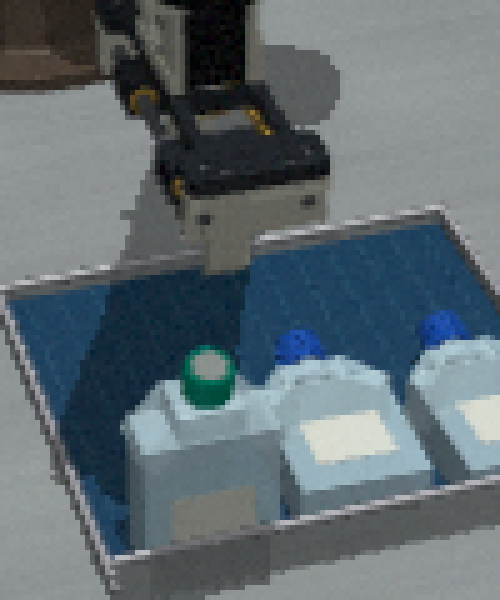

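The finger comes down in line with the cap (finger tip at scene pixel ≈(255,194), cap at (252,215)). Descending with a 56 mm opening.

```bash
python3 jog.py '-0.0015,0.0043,0.03,-0.007,0,0,0.056;-0.0015,0.0043,0.06,-0.007,0,0,0.056;-0.0015,0.0043,0.075,-0.007,0,0,0.056;-0.0015,0.0043,0.085,-0.007,0,0,0.056;-0.0015,0.0043,0.094,-0.007,0,0,0.056;-0.0015,0.0043,0.097,-0.007,0,0,0.056;-0.0015,0.0043,0.097,-0.007,0,0,0.056'; python3 d.py .672 -.0415 .136 0
python3 - <<'E'
from h import *
s=capture("scene")
print(blob(s,(70,90,40),(95,255,255),(235,200,270,235)))
print([proj("scene",(x,-.0415,.136)).round(1) for x in(.644,.70)])
cv2.imwrite("pics/p4.png",cv2.resize(s[170:250,210:310,::-1],None,fx=7,fy=7,interpolation=2))
E
```

```text
clock: 6.42
eef_pos: [0.6743, -0.0419, 0.1382]
tcp_rot: [0.703, 0.711, 0.002, 0.0]
wrist_force: [-0.1, 0.1, 0.2]
width: 0.0561
grip_force: 0.0
pos [ 0.6743 -0.0419  0.1382] f [-0.08  0.11  0.19] shift [ 0.0004 -0.0023  0.0022] rot [ 0.003 -0.003  0.   ] j [-0.53  0.73  0.88  1.59 -0.61  1.12  0.51]
(np.float64(248.0), np.float64(218.375), 8, (np.int64(246), np.int64(213), np.int64(250), np.int64(221)))
[array([248.4, 210.8]), array([253.8, 222.8])]
```

View pics/p4.png

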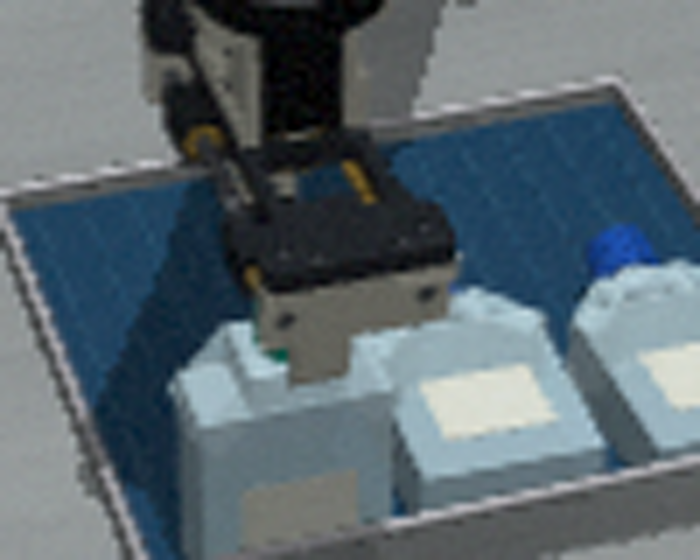

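The fingers straddle the cap (only a green sliver shows left of the rear finger, crop (270,350)), with no contact force. Now a slow tip with the tool turning along with the flask.

```bash
python3 jog.py '0,-0.004,0,0,0,0,0.046;0,-0.009,0,0,0,0,0.046;0,-0.012,-0.001,-0.025,0,0,0.046;0,-0.016,-0.002,-0.05,0,0,0.046;0,-0.019,-0.002,-0.075,0,0,0.046;0,-0.023,-0.0025,-0.1,0,0,0.046;0,-0.026,-0.003,-0.125,0,0,0.046;0,-0.026,-0.003,-0.125,0,0,0.046'; python3 d.py .648 -.0415 .1385 .125
python3 - <<'E'
from h import *
s=capture("scene");cv2.imwrite("pics/x5.png",cv2.resize(s[170:250,210:310,::-1],None,fx=7,fy=7,interpolation=2))
for n,b in(("scene",(225,180,270,235)),("top",(250,132,285,165))):
    try: print(blob(capture(n),(70,90,40),(95,255,255),b))
    except ValueError: print(n,"none")
E
```

```text
clock: 7.48
eef_pos: [0.6474, -0.0421, 0.1411]
tcp_rot: [0.702, 0.709, 0.046, 0.044]
wrist_force: [0.4, 0.7, 0.6]
width: 0.0462
grip_force: 0.0
pos [ 0.6474 -0.0421  0.1411] f [0.38 0.73 0.6 ] shift [0.0006 0.0002 0.0027] rot [ 0.002 -0.005 -0.001] j [-0.59  0.62  0.89  1.78 -0.64  0.91  0.58]
(np.float64(246.8108108108108), np.float64(212.94594594594594), 37, (np.int64(244), np.int64(208), np.int64(253), np.int64(217)))
top noneh.py:16: RuntimeWarning: Mean of empty slice.
  ys,xs=np.nonzero(k);return xs.mean(),ys.mean(),len(xs),(xs.min(),ys.min(),xs.max(),ys.max())
  ret = ret.dtype.type(ret / rcount)
```

```bash
python3 jog.py '0,-0.003,0,-0.02,0,0,0.046;0,-0.006,-0.001,-0.05,0,0,0.046;0,-0.010,-0.002,-0.075,0,0,0.046;0,-0.014,-0.002,-0.08,0,0,0.046;0,-0.018,-0.0025,-0.08,0,0,0.046;0,-0.022,-0.003,-0.08,0,0,0.046;0,-0.025,-0.003,-0.08,0,0,0.046;0,-0.025,-0.003,-0.08,0,0,0.046'; python3 d.py .622 -.0415 .14 .2
cat > cap.py <<'E'
from h import *
import warnings;warnings.simplefilter("ignore")
for n,b in(("scene",(220,140,275,235)),("top",(245,132,290,230))):
    im=capture(n)
    try: print(n,[np.round(v,1) for v in blob(im,(70,90,40),(95,255,255),b)])
    except ValueError: print(n,"none")
    cv2.imwrite(f"pics/last_{n}.png",im[...,::-1])
E
python3 cap.py
```

```text
clock: 8.62
eef_pos: [0.6229, -0.0424, 0.1406]
tcp_rot: [0.7, 0.707, 0.075, 0.072]
wrist_force: [1.3, 0.5, -0.8]
width: 0.0459
grip_force: 0.0
pos [ 0.6229 -0.0424  0.1406] f [ 1.27  0.5  -0.77] shift [ 0.0009 -0.001   0.0004] rot [ 0.007 -0.005 -0.   ] j [-0.63  0.53  0.89  1.92 -0.67  0.76  0.62]
scene [np.float64(244.3), np.float64(206.9), np.int64(37), array([241, 200, 251, 211])]
top [np.float64(260.0), np.float64(209.0), np.int64(1), array([260, 209, 260, 209])]
```

```bash
python3 jog.py '0,-0.003,0,0,0,0,0.046;0,-0.006,-0.001,0,0,0,0.046;0,-0.009,0,0,0,0,0.046;0,-0.012,0.003,0,0,0,0.046;0,-0.015,0.006,0,0,0,0.046;0,-0.018,0.008,0,0,0,0.046;0,-0.021,0.010,0,0,0,0.046;0,-0.0245,0.0105,0,0,0,0.046'; python3 jog.py '0,0,0,0,0,0,0.046;0,0,0,0,0,0,0.046'; python3 d.py .601 -.0415 .1255 .2;python3 cap.py
```

```text
clock: 9.72
eef_pos: [0.601, -0.0426, 0.1251]
tcp_rot: [0.7, 0.707, 0.075, 0.072]
wrist_force: [-0.9, -0.0, -1.0]
width: 0.0457
grip_force: 0.0
clock: 9.98
eef_pos: [0.6013, -0.0425, 0.1255]
tcp_rot: [0.7, 0.707, 0.075, 0.072]
wrist_force: [0.2, -0.4, -0.1]
width: 0.046
grip_force: 0.0
pos [ 0.6013 -0.0425  0.1255] f [ 0.16 -0.43 -0.07] shift [ 0.001  -0.0003 -0.0001] rot [ 0.008 -0.005 -0.   ] j [-0.64  0.52  0.88  1.99 -0.69  0.7   0.65]
scene [np.float64(240.4), np.float64(202.2), np.int64(30), array([238, 199, 242, 206])]
top none
```

Run:
```python
import cv2,numpy as np
s=cv2.imread("pics/last_scene.png")[150:260,195:295];t=cv2.imread("pics/last_top.png")[130:240,220:300]
cv2.imwrite("pics/p5.png",np.hstack([cv2.resize(a,None,fx=4.4,fy=4.4,interpolation=2) for a in(s,t)]))
```

```text
(no output)
```

View pics/p5.png

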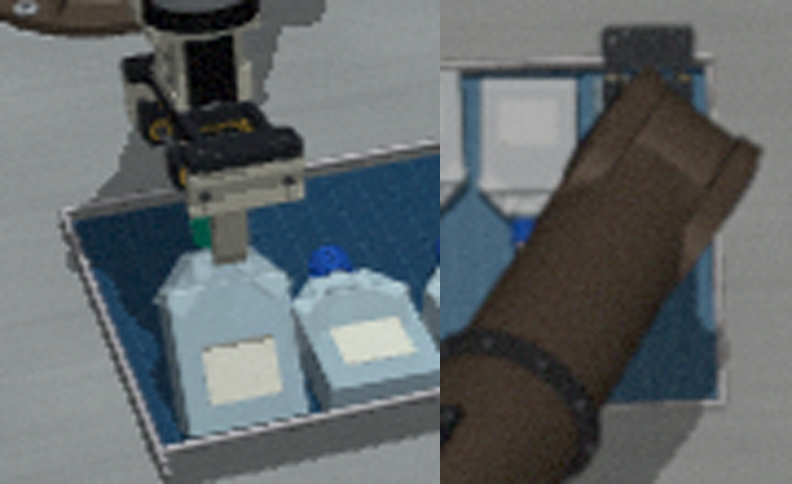

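The scene half shows the flask leaning about 0.55 rad towards the front, with its cap between the fingers (cap at (240,202)) and nothing else moved. Next I swing the rear finger round to the right side, pivoting on the front finger, so it won't come down on the flask.

```bash
python3 jog.py '-0.0056,-0.001,0,0,0,0.18,0.046;-0.0109,-0.003,0,0,0,0.36,0.046;-0.0159,-0.0055,0,0,0,0.54,0.046;-0.0204,-0.009,0,0,0,0.72,0.046;-0.0243,-0.013,0,0,0,0.9,0.046;-0.0273,-0.018,0,0,0,1.08,0.046;-0.0295,-0.023,0,0,0,1.26,0.046;-0.0307,-0.029,0,0,0,1.44,0.046'; python3 jog.py '-0.004,0,0,0,0,0.13,0.046;-0.004,0,0,0,0,0.13,0.046'; python3 -c "
from h import *
from scipy.spatial.transform import Rotation as R
s=monitor.read_state();print(s['eef_pos'],R.from_quat(s['tcp_rot']).as_matrix().round(3),s['joints'].round(2),s['wrist_force'])";python3 cap.py
```

```text
clock: 11.08
eef_pos: [0.5732, -0.0735, 0.1194]
tcp_rot: [0.992, 0.067, 0.104, 0.005]
wrist_force: [0.5, -0.8, 0.0]
width: 0.0458
grip_force: 0.0
clock: 11.32
eef_pos: [0.5692, -0.0741, 0.1183]
tcp_rot: [0.995, 0.006, 0.103, -0.002]
wrist_force: [-0.2, -0.2, -0.2]
width: 0.0464
grip_force: 0.0
[ 0.56915818 -0.07409572  0.11832231] [[ 0.979  0.012  0.206]
 [ 0.011 -1.     0.005]
 [ 0.206 -0.002 -0.979]] [-0.77  0.68  1.25  2.07 -1.01  0.88 -0.53] [-0.19765074 -0.23559028 -0.24971554]
scene [np.float64(243.4), np.float64(201.5), np.int64(90), array([238, 196, 249, 206])]
top [np.float64(266.1), np.float64(161.1), np.int64(14), array([263, 160, 269, 162])]
```

```bash
python3 jog.py '0,-0.004,0,0,0,0,0.041;0,-0.008,0,0,0,0,0.036;0,-0.012,0,0,0,0,0.031;0,-0.016,0,0,0,0,0.026;0,-0.020,0,0,0,0,0.022;0,-0.024,0,0,0,0,0.018;0,-0.028,0,0,0,0,0.014;0,-0.032,0,0,0,0,0.010'; python3 jog.py '0,0,0,0,0,0,0.01;0,0,0,0,0,0,0.010'; python3 cap.py
python3 - <<'E'
from h import *
print(monitor.read_state()['joints'].round(2),monitor.read_state()['wrist_force'])
for th in(.4,.5,.6,.7):
    a,b=.134,.028
    p=(.643-a*np.sin(th)+b*np.cos(th),-.0415,.006+a*np.cos(th)+b*np.sin(th));print(th,np.round(p,3),proj("scene",p).round(1),proj("top",p).round(1))
E
```

```text
clock: 12.42
eef_pos: [0.5689, -0.0418, 0.1186]
tcp_rot: [0.995, 0.005, 0.104, -0.002]
wrist_force: [0.5, 0.3, -0.9]
width: 0.0109
grip_force: 0.1
clock: 12.68
eef_pos: [0.5689, -0.0422, 0.1186]
tcp_rot: [0.995, 0.005, 0.104, -0.002]
wrist_force: [0.1, 0.5, -0.6]
width: 0.0101
grip_force: 0.1
scene [np.float64(243.5), np.float64(201.2), np.int64(86), array([238, 196, 249, 205])]
top none
[-0.84  0.68  1.26  2.08 -1.    0.86 -0.59] [-1.02125689  1.45267577 -0.32948206]
0.4 [ 0.617 -0.042  0.14 ] [245.9 204. ] [265.9 157. ]
0.5 [ 0.603 -0.042  0.137] [244.7 202.3] [265.9 160.7]
0.6 [ 0.59  -0.042  0.132] [243.5 201. ] [265.9 164.4]
0.7 [ 0.578 -0.042  0.127] [242.5 200.2] [265.9 168. ]
```

Flask at θ≈0.59, resting on the closed-up fingers. Lowering along the arc.

```bash
python3 jog.py '-0.004,0,0.001,0,0,0,0.01;-0.008,0,0.0025,0,0,0,0.01;-0.0115,0,0.004,0,0,0,0.01;-0.015,0,0.005,0,0,0,0.01;-0.0185,0,0.0065,0,0,0,0.01;-0.022,0,0.008,0,0,0,0.01;-0.025,0,0.0095,0,0,0,0.01;-0.0285,0,0.011,0,0,0,0.01'; python3 d.py .5443 -.042 .1016 .2; python3 cap.py
python3 - <<'E'
from h import *
for th in(.7,.8,.9,):
    a,b=.134,.028
    p=(.643-a*np.sin(th)+b*np.cos(th),-.0415,.006+a*np.cos(th)+b*np.sin(th));print(th,np.round(p,3),proj("scene",p).round(1))
E
```

```text
clock: 13.78
eef_pos: [0.5431, -0.0423, 0.1018]
tcp_rot: [0.995, 0.005, 0.104, -0.002]
wrist_force: [-0.0, 0.8, 1.3]
width: 0.0096
grip_force: 0.1
pos [ 0.5431 -0.0423  0.1018] f [-0.04  0.8   1.35] shift [ 0.0011 -0.0003  0.0004] rot [ 0.002 -0.01  -1.57 ] j [-0.85  0.66  1.24  2.16 -1.04  0.81 -0.53]
scene [np.float64(241.3), np.float64(199.8), np.int64(80), array([236, 196, 247, 204])]
top [np.float64(265.4), np.float64(168.9), np.int64(15), array([263, 168, 268, 170])]
0.7 [ 0.578 -0.042  0.127] [242.5 200.2]
0.8 [ 0.566 -0.042  0.119] [241.5 199.8]
0.9 [ 0.555 -0.042  0.111] [240.6 199.9]
```

```bash
python3 jog.py '-0.004,0,0.0025,0,0,0,0.01;-0.0085,0,0.005,0,0,0,0.01;-0.0125,0,0.0073,0,0,0,0.01;-0.0165,0,0.010,0,0,0,0.01;-0.0205,0,0.013,0,0,0,0.01;-0.0243,0,0.0158,0,0,0,0.01;-0.0297,0,0.0205,0,0,0,0.01;-0.035,0,0.0253,0,0,0,0.01'; python3 d.py .5152 -.042 .0696 .2; python3 cap.py
python3 - <<'E'
from h import *
for th in(1,1.1,1.2,):
    a,b=.134,.028
    p=(.643-a*np.sin(th)+b*np.cos(th),-.0415,.006+a*np.cos(th)+b*np.sin(th));print(th,np.round(p,3),proj("scene",p).round(1),proj("top",p).round(1))
E
```

```text
clock: 14.88
eef_pos: [0.5138, -0.0425, 0.0695]
tcp_rot: [0.995, 0.005, 0.103, -0.002]
wrist_force: [-1.1, 0.4, 1.1]
width: 0.0101
grip_force: 0.4
pos [ 0.5138 -0.0425  0.0695] f [-1.11  0.36  1.15] shift [ 0.0014 -0.0005  0.0002] rot [ 0.002 -0.01  -1.57 ] j [-0.82  0.66  1.17  2.25 -1.14  0.72 -0.42]
scene [np.float64(238.6), np.float64(200.5), np.int64(78), array([234, 197, 244, 205])]
top [np.float64(266.3), np.float64(178.4), np.int64(31), array([263, 176, 270, 181])]
1 [ 0.545 -0.042  0.102] [239.8 200.4] [265.9 177.7]
1.1 [ 0.536 -0.042  0.092] [239.1 201.4] [265.9 180.5]
1.2 [ 0.528 -0.042  0.081] [238.5 202.7] [265.8 182.9]
```

```bash
python3 jog.py '-0.0035,0,0.0035,0,0,0,0.01;-0.0065,0,0.007,0,0,0,0.01;-0.0098,0,0.0107,0,0,0,0.01;-0.013,0,0.0145,0,0,0,0.01;-0.016,0,0.0185,0,0,0,0.01;-0.0187,0,0.0223,0,0,0,0.01;-0.0212,0,0.0263,0,0,0,0.01;-0.0237,0,0.0303,0,0,0,0.01'; python3 d.py .4985 -.042 .035 .2; python3 cap.py
python3 - <<'E'
from h import *
for th in(1.2,1.3,1.4,):
    a,b=.134,.028
    p=(.643-a*np.sin(th)+b*np.cos(th),-.0415,.006+a*np.cos(th)+b*np.sin(th));print(th,np.round(p,3),proj("scene",p).round(1),proj("top",p).round(1))
E
```

```text
clock: 15.98
eef_pos: [0.4973, -0.0427, 0.0351]
tcp_rot: [0.995, 0.005, 0.104, -0.002]
wrist_force: [-0.4, 0.3, -0.1]
width: 0.0099
grip_force: 0.4
pos [ 0.4973 -0.0427  0.0351] f [-0.36  0.31 -0.07] shift [ 0.0012 -0.0007  0.0004] rot [ 0.002 -0.01  -1.57 ] j [-0.75  0.66  1.05  2.31 -1.26  0.63 -0.31]
scene [np.float64(237.5), np.float64(204.5), np.int64(71), array([233, 201, 243, 209])]
top [np.float64(266.3), np.float64(183.8), np.int64(33), array([262, 182, 270, 186])]
1.2 [ 0.528 -0.042  0.081] [238.5 202.7] [265.8 182.9]
1.3 [ 0.521 -0.042  0.069] [238.  204.4] [265.8 185.1]
1.4 [ 0.516 -0.042  0.056] [237.6 206.5] [265.7 186.9]
```

```bash
python3 jog.py '-0.0015,0,0.0025,0,0,0,0.01;-0.003,0,0.005,0,0,0,0.01;-0.0043,0,0.0075,0,0,0,0.01;-0.0056,0,0.010,0,0,0,0.01;-0.007,0,0.0123,0,0,0,0.01;-0.0084,0,0.0146,0,0,0,0.01;-0.0096,0,0.016,0,0,0,0.01;-0.0108,0,0.0175,0,0,0,0.01'; python3 d.py .491 -.042 .0155 .2; python3 cap.py
python3 - <<'E'
from h import *
for th in(1.4,1.5,1.57):
    a,b=.134,.028
    p=(.643-a*np.sin(th)+b*np.cos(th),-.0415,.006+a*np.cos(th)+b*np.sin(th));print(th,np.round(p,3),proj("scene",p).round(1),proj("top",p).round(1))
E
```

```text
clock: 17.08
eef_pos: [0.4903, -0.0427, 0.016]
tcp_rot: [0.995, 0.005, 0.104, -0.002]
wrist_force: [-0.8, -0.3, 0.7]
width: 0.0098
grip_force: 0.2
pos [ 0.4903 -0.0427  0.016 ] f [-0.8  -0.33  0.7 ] shift [ 0.0006 -0.0007  0.0006] rot [ 0.002 -0.01  -1.57 ] j [-0.65  0.62  0.89  2.33 -1.3   0.51 -0.28]
scene [np.float64(236.9), np.float64(207.5), np.int64(63), array([232, 204, 243, 211])]
top [np.float64(266.0), np.float64(186.2), np.int64(34), array([262, 184, 270, 188])]
1.4 [ 0.516 -0.042  0.056] [237.6 206.5] [265.7 186.9]
1.5 [ 0.511 -0.042  0.043] [237.4 208.9] [265.7 188.4]
1.57 [ 0.509 -0.042  0.034] [237.3 210.8] [265.6 189.3]
```

```bash
python3 jog.py '-0.001,0,0,0,0,0,0.01;-0.002,0,0,0,0,0,0.01;-0.003,0,0,0,0,0,0.01;-0.004,0,0,0,0,0,0.01;-0.005,0,-0.0005,0,0,0,0.01;-0.006,0,-0.001,0,0,0,0.01;-0.007,0,-0.001,0,0,0,0.01;-0.008,0,-0.001,0,0,0,0.01';python3 cap.py;  python3 jog.py '-0.001,0,0,0,0,0,0.01;-0.002,0,0,0,0,0,0.01;-0.003,0,0,0,0,0,0.01;-0.004,0,-0.001,0,0,0,0.01;-0.005,0,-0.001,0,0,0,0.01;-0.006,0,-0.001,0,0,0,0.01;-0.007,0,-0.001,0,0,0,0.01;-0.008,0,-0.001,0,0,0,0.01';python3 d.py .491 -.042 .0155 .2;python3 cap.py
```

```text
clock: 18.18
eef_pos: [0.4823, -0.0428, 0.0154]
tcp_rot: [0.995, 0.005, 0.104, -0.002]
wrist_force: [0.9, -0.4, -0.2]
width: 0.0097
grip_force: 0.0
scene [np.float64(236.6), np.float64(209.6), np.int64(61), array([232, 206, 242, 213])]
top [np.float64(266.0), np.float64(187.8), np.int64(41), array([262, 186, 270, 190])]
clock: 19.27
eef_pos: [0.4742, -0.0429, 0.0147]
tcp_rot: [0.995, 0.005, 0.104, -0.002]
wrist_force: [-0.1, -0.2, -0.7]
width: 0.0101
grip_force: 0.0
pos [ 0.4742 -0.0429  0.0147] f [-0.05 -0.2  -0.7 ] shift [ 0.0166 -0.0007  0.0027] rot [ 0.002 -0.01  -1.57 ] j [-0.61  0.58  0.81  2.37 -1.3   0.45 -0.27]
scene [np.float64(236.7), np.float64(209.6), np.int64(63), array([232, 206, 242, 213])]
top [np.float64(266.1), np.float64(188.5), np.int64(52), array([262, 186, 270, 192])]
```

The cap position is unchanged while the fingers retreat further, so the flask lies flat, well supported until the end. Now I straighten the tool, open to about 52 mm so the fingers pass either side of the cap, and push both shoulders evenly towards the wall.

```bash
python3 jog.py '0,0,-0.002,0,0,0,0.02;0,0,-0.003,0,-0.05,0,0.03;0,0,-0.004,0,-0.1,0,0.04;0,0,-0.004,0,-0.15,0,0.052;0,0,-0.004,0,-0.19,0,0.052;0,0,-0.004,0,-0.19,0,0.052';python3 d.py .51 -.0425 .018 0;python3 - <<'E'
import cv2,numpy as np
from h import *
s=capture("scene")[150:260,195:340,::-1];t=capture("top")[130:230,190:295,::-1]
cv2.imwrite("pics/p6.png",np.hstack([cv2.resize(s,None,fx=2.9,fy=4,interpolation=2)[:400],cv2.resize(t,(366,440),interpolation=2)[:400]]))
cv2.imwrite("pics/p6.png",cv2.resize(t,None,fx=6,fy=6,interpolation=2)[:600])
E
```

```text
clock: 20.12
eef_pos: [0.4741, -0.043, 0.0186]
tcp_rot: [1.0, 0.006, 0.009, -0.001]
wrist_force: [0.2, -0.4, -0.7]
width: 0.0518
grip_force: 0.0
pos [ 0.4741 -0.043   0.0186] f [ 0.2  -0.38 -0.68] shift [ 0.0359 -0.0001  0.0012] rot [ 0.013 -0.015 -1.569] j [-0.69  0.7   0.98  2.2  -0.95  0.73 -0.6 ]
```

View pics/p6.png

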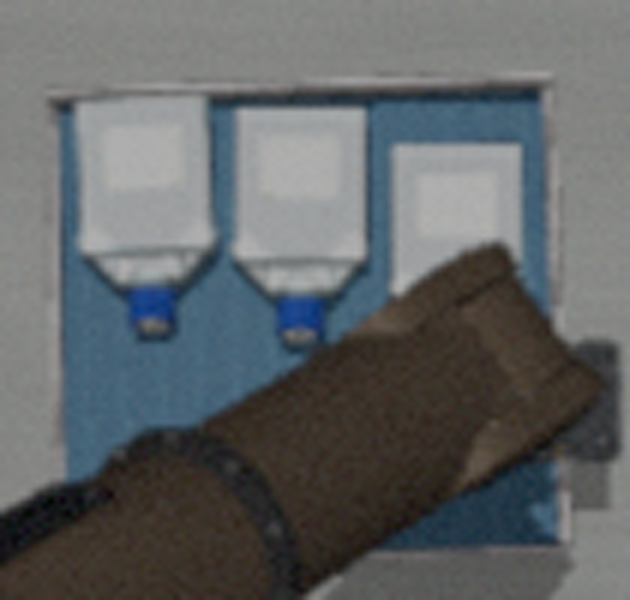

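The top view shows the flask flat and practically square, its base at crop row 143 and the wall at about 100, with the neighbours untouched. Pushing back.

```bash
python3 jog.py '0.01,0,0,0,0,0,0.052;0.02,0,0,0,0,0,0.052;0.03,0,0,0,0,0,0.052;0.037,0,0.001,0,0,0,0.052;0.042,0,0.001,0,0,0,0.052;0.047,0,0.001,0,0,0,0.052;0.051,0,0.001,0,0,0,0.052;0.055,0,0.001,0,0,0,0.052'; python3 jog.py '0.004,0,0,0,0,0,0.052;0.008,0,0,0,0,0,0.052;0.012,0,0,0,0,0,0.052;0.016,0,0,0,0,0,0.052;0.020,0,0,0,0,0,0.052;0.022,0,0,0,0,0,0.052;0.022,0,0,0,0,0,0.052'; python3 d.py .56 -.0425 .018 0
cat > base.py <<'E'
from h import *
t=capture("top");cv2.imwrite("pics/b.png",t[...,::-1])
g=cv2.cvtColor(t,cv2.COLOR_RGB2HSV)[...,1].astype(int)
for c0,c1 in((257,262),(263,270),(271,276)): print(c0,g[140:165,c0:c1].mean(1).round().astype(int).tolist())
print("wall col 280",g[140:165,278:281].mean(1).round().astype(int).tolist(),"lying b",g[140:165,232:248].mean(1).round().astype(int).tolist())
E
python3 base.py
```

```text
clock: 21.22
eef_pos: [0.5284, -0.0423, 0.0185]
tcp_rot: [1.0, 0.006, 0.009, -0.001]
wrist_force: [-0.1, 0.3, -0.7]
width: 0.0523
grip_force: 0.3
clock: 22.1
eef_pos: [0.5507, -0.0421, 0.019]
tcp_rot: [1.0, 0.006, 0.009, -0.001]
wrist_force: [-0.4, -0.3, -0.4]
width: 0.0522
grip_force: 0.0
pos [ 0.5507 -0.0421  0.019 ] f [-0.35 -0.33 -0.41] shift [0.0093 0.0005 0.0012] rot [ 0.012 -0.016 -1.57 ] j [-0.65  0.79  0.98  2.02 -0.93  0.84 -0.69]
257 [5, 6, 5, 4, 6, 43, 57, 11, 8, 6, 15, 27, 39, 69, 77, 73, 78, 76, 77, 80, 77, 86, 83, 82, 74]
263 [5, 6, 5, 6, 7, 48, 66, 53, 62, 72, 75, 74, 76, 75, 85, 76, 78, 72, 72, 71, 75, 70, 72, 75, 70]
271 [6, 4, 5, 7, 8, 65, 60, 39, 36, 39, 56, 41, 61, 75, 80, 77, 82, 77, 75, 76, 73, 82, 74, 72, 73]
wall col 280 [3, 5, 4, 6, 4, 60, 88, 82, 86, 92, 87, 90, 93, 97, 92, 88, 60, 46, 54, 66, 76, 78, 74, 84, 73] lying b [5, 4, 6, 4, 6, 9, 75, 60, 9, 7, 6, 6, 4, 2, 2, 2, 2, 2, 2, 2, 2, 3, 7, 13, 20]
```

```bash
python3 jog.py '0.002,0,0,0,0,0,0.052;0.004,0,0,0,0,0,0.052;0.006,0,0,0,0,0,0.052;0.007,0,0,0,0,0,0.052;0.007,0,0,0,0,0,0.052'; for i in 1; do python3 jog.py '0.001,0,0,0,0,0,0.052;0.002,0,0,0,0,0,0.052;0.002,0,0,0,0,0,0.052'; done; python3 jog.py '0.001,0,0,0,0,0,0.052;0.002,0,0,0,0,0,0.052;0.002,0,0,0,0,0,0.052'
```

```text
clock: 22.78
eef_pos: [0.5576, -0.0419, 0.0191]
tcp_rot: [1.0, 0.006, 0.009, -0.001]
wrist_force: [-0.3, 0.6, -1.0]
width: 0.0519
grip_force: 0.1
clock: 23.15
eef_pos: [0.5595, -0.0419, 0.0192]
tcp_rot: [1.0, 0.006, 0.009, -0.001]
wrist_force: [-0.3, 0.9, 0.6]
width: 0.0518
grip_force: 0.2
clock: 23.52
eef_pos: [0.5616, -0.0419, 0.0192]
tcp_rot: [1.0, 0.006, 0.009, -0.001]
wrist_force: [0.3, 0.1, -0.2]
width: 0.0521
grip_force: 0.1
```

```bash
python3 jog.py '0.001,0,0,0,0,0,0.052;0.002,0,0,0,0,0,0.052;0.002,0,0,0,0,0,0.052'|sed -n '2p;4p';  python3 jog.py '0.001,0,0,0,0,0,0.052;0.002,0,0,0,0,0,0.052;0.002,0,0,0,0,0,0.052'|sed -n '2p;4p'
python3 - <<'E'
from h import *
s=capture("scene")
cv2.imwrite("pics/p7.png",cv2.resize(s[170:260,205:325,::-1],None,fx=6.6,fy=6.6,interpolation=2))
print(blob(s,(70,90,40),(95,255,255),(220,190,275,240)))
E
```

```text
eef_pos: [0.5634, -0.0419, 0.0192]
wrist_force: [-1.0, -0.5, -0.2]
eef_pos: [0.5639, -0.042, 0.019]
wrist_force: [-7.3, 0.6, 3.6]
(np.float64(239.75384615384615), np.float64(217.23076923076923), 65, (np.int64(235), np.int64(214), np.int64(245), np.int64(221)))
```

Force rose to 7 N at TCP x=0.564, which is where the base should meet the wall. Backing off straight and clearing.

```bash
python3 jog.py '-0.002,0,0,0,0,0,0.052;-0.006,0,0,0,0,0,0.052;-0.015,0,0,0,0,0,0.052;-0.03,0,0,0,0,0,0.052;-0.05,0,0,0,0,0,0.052;-0.07,0,0,0,0,0,0.052;-0.085,0,-0.005,0,0,0,0.052;-0.085,0,-0.05,0,0,0,0.052'; python3 jog.py '0,0,-0.06,0,0,0,0.052;0,0,-0.12,0,0,0,0.052;0,0,-0.18,0,0,0,0.052;0,0.03,-0.2,0,0,0,0.052;0,0.09,-0.2,0,0,0,0.052;0,0.15,-0.2,0,0,0,0.052;0,0.21,-0.2,0,0,0,0.052;0,0.26,-0.2,0,0,0,0.052'
python3 - <<'E'
from h import *
t=capture("top")
cv2.imwrite("pics/p8.png",cv2.resize(t[130:230,190:295,::-1],None,fx=6,fy=6,interpolation=2))
h=cv2.cvtColor(t,cv2.COLOR_RGB2HSV)[...,1].astype(int)
for c0,c1 in((256,260),(260,264),(264,268),(268,272),(272,276)): print(c0,h[140:152,c0:c1].mean(1).round().astype(int).tolist())
print("a",h[140:152,205:222].mean(1).round().astype(int).tolist(),"b",h[140:152,232:248].mean(1).round().astype(int).tolist())
E
```

```text
clock: 25.32
eef_pos: [0.4763, -0.0425, 0.067]
tcp_rot: [1.0, 0.005, 0.006, -0.002]
wrist_force: [1.5, 0.4, 0.3]
width: 0.0519
grip_force: 0.0
clock: 26.32
eef_pos: [0.478, -0.3058, 0.2672]
tcp_rot: [1.0, 0.005, 0.009, -0.002]
wrist_force: [1.6, -0.8, 0.3]
width: 0.0517
grip_force: 0.0
256 [4, 4, 4, 4, 3, 4, 6, 7, 6, 6, 7, 4]
260 [6, 7, 2, 6, 4, 2, 6, 6, 4, 2, 2, 2]
264 [6, 6, 4, 9, 3, 3, 6, 6, 3, 1, 2, 2]
268 [6, 4, 2, 8, 3, 3, 4, 5, 4, 2, 2, 2]
272 [6, 5, 4, 6, 3, 5, 6, 8, 6, 6, 5, 6]
a [5, 6, 5, 4, 5, 5, 5, 6, 7, 7, 6, 4] b [4, 4, 4, 4, 7, 10, 81, 59, 9, 7, 6, 7]
```

View pics/p8.png

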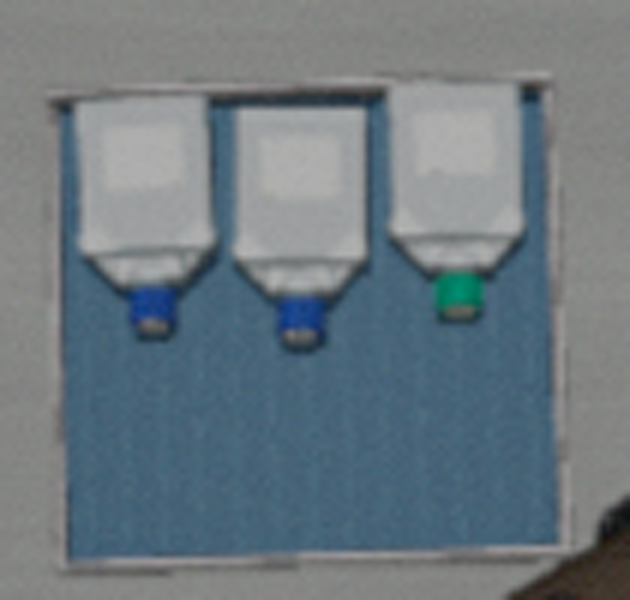

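The flask lies flat with its base flush against the wall (no mat shows between them), and the two neighbours look unmoved. Handing in.

```bash
python3 jog.py '0,0,0,0,0,0,0.052;0,0,0,0,0,0,0.052' | head -1; python3 -c "
from workcell import bot, monitor, capture, camera_model
print(bot.finish_job())"
```

```text
clock: 26.62
the job is handed in; nothing more can be done
None
```

I handed the job in at 26.6 s: the teal-capped flask was eased down onto its growth face and pushed back until its base met the back wall, and the neighbouring flasks look unmoved in the last picture.

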